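# Eject a brass test plug and put it on the balance

### The arm

A 6-joint arm with a two-finger parallel gripper is mounted at the origin on the work surface. World frame = base frame: x ahead of the robot, y to its left, z up, the work surface at z = 0. Lengths are in m, angles in degrees, forces in N, time in s.
With the tool pointing down it reaches from about 0.35 to 0.875 m from the base axis. Payload 4.2 kg.
Tool frame: the origin (TCP) lies midway between the tips of the shut fingers; the grasp point (between the pads) lies r.pinch_z behind it (r.pinch_z is the distance from the TCP to the grasp point, in m); z points along the fingers, y is the direction in which the jaws open and shut (so a half turn about z gives the same grasp; the last joint's range is limited). The gripper opens to 87 mm and grips with 3 to 60 N. Pads are 19 mm wide; open, the fingers measure 117 mm over their backs; the gripper's body (75 mm by 190 mm) begins 51 mm behind the grasp point.
Start: joints at [-58.178, 22.042, 0.453, 0, -68.411, -14.817], TCP at [0.183, -0.598, 0.223] pointing down, gripper open.
Joint ranges: [-179.83, 179.83], [-69.29, 118.12], [-61.27, 80.66], [-181.25, 117.63], [-171.15, -9.14], [-177.46, 177.46]. Speed limits (degrees/s): [159.86, 159.86, 180, 180, 180, 180].

### API

Orientations are given as a 3x3 rotation matrix whose columns are the frame's x, y, z axes.
In Python, from station import r gives the robot as it stands. The module is installed in compiled form; this text tells all that it offers.
- The arm moves only by the tool play_rows, never from a script. Its argument "deltas" is a list of rows, each a list of 7 numbers: the shift along the tool's x, y, z in units of 25 mm (1.0 is 25 mm), then the turn, a rotation vector about the tool's x, y, z in units of 5 degrees (1.0 is 5 degrees), then the finger opening in mm, from 0 to 87. In form: [[tx, ty, tz, wx, wy, wz, fingers], ...]. A call has 1 to 12 rows; each row is the pose to reach, as a shift and turn from the pose commanded when the call began, along the tool's axes at that moment; what a row does not reach only later rows make up. A row lasts 1/10 s, in which the tool goes at most 50 mm and 8.59 degrees, less where a joint would pass 70% of its speed; a pose out of reach is approached as far as the arm can. A call with a gripper value outside its range is refused whole. The fingers move at their own pace and stop on an object; the grip force is fixed at half the most. Time passes only in rows, so rows that repeat a pose let the fingers close. It gives the time, the measured TCP pose, the force and the opening at its end, in the units of the state.
- r.sense(): the state, without advancing time (a new reading comes with each control period).
- r.capture(name): name is "side" or "top"; returns a dict with "pixels" (480x640x3 uint8, red, green, blue), "camera_matrix" (3x3 intrinsics, pixels), "k1" (the pictures are not rectified: a ray, as slopes to the right and down, at radius r is drawn at 1 + k1 r^2 times it, then the intrinsics apply), "R" (3x3) and "t" (3): a world point X has camera coordinates R X + t. Camera axes: x right, y down, z forward; pixel columns grow to the right and rows downward; lengths in m; the calibration is good to about 2 mm. A picture is of the moment at which its call begins. There is no depth.
- r.finish_job(): hands the job in, once; it reports no verdict.
Trained networks look in the newest picture that a camera, given by its name, has taken for a name from the list of things; names that differ only in an ending like _2 or _b are one class to them, and where a whole thing is asked for, a point or a joint stands for the part that bears it (a point fixed in the world has none). Each returns a list of dicts, best first, with "score" (0 to 1); they miss things now and then, are a little off and sometimes report something else, mostly with a low value. They report only what shows in the picture. A call takes as long as a camera call. They do not tell look-alikes from the thing itself.
- r.spot_in(camera, target): "centre" ([x, y, z] in m, in world coordinates, good to about 4 mm: the middle of the surface that is visible of it).
- r.cut_out(camera, target): "region" (480x640 bool, what is visible of it).
The state is a dict: "time_s": time; "joints": joint angles; "joint_velocities": joint speeds; "effort": joint torques, N m; "tcp_pos": TCP position; "ee_rot": TCP orientation; "wrist_force": force on the tool from outside, world axes, zero at the start; "moment": the same for the moment, N m; "gripper_width": opening from 0.0 (shut) to 1.0 (fully open).
Only numpy, scipy, OpenCV 4.12 (cv2) and the standard library are available. Lean on these libraries where they do the work, as an engineer would, in place of code of your own. Each camera call takes 0.05 s, during which the arm holds its last target.

### The job

The brass plug sunk flush in the aluminium fixture has to be weighed. Slide the grey dust cover aside, press the ejector button under it gently until it is fully home so that the plug is pushed up out of its well, then take the raised plug and set it down gently, upright, near the middle of the balance's pan. Finish with the dust cover slid fully back over the button, and leave everything else on the bench where it is.

Things in the scene. Friction and masses are not known exactly. Their poses are not given: they have to be found in the camera images.
- fixture: Aluminium block 140 (its x) by 200 (its y) by 45 mm high, fixed; origin at the centre of its underside, z up. Its flat top, the deck, is 45 mm up. Plug well at x 0, y -55 mm; ejector button under the dust cover at x -30, y +50 mm. A loose steel dowel (16 mm wide, 22 mm high) stands on the deck near x +53, y -4 mm. More than 50 N on the block, button or sleeve damages it.
- well (a point): Centre of the mouth of the well, at deck height. The well is 32 mm wide and 31 mm deep. When the button is pressed a pin comes up through its floor and lifts the plug 1.4 times as far as the button goes down; at the stop the plug has risen 16 mm, stands 15 mm proud of the deck and stays up, resting on the pin.
- button_axis (a point): Point on the ejector button's vertical axis at DECK height, not its top. A steel plunger 22 mm wide in a 32 mm wide sleeve. The sleeve's height setting differs each time: the unpressed button's top is 16 to 36 mm above the deck and 16 mm above its sleeve. Stroke 12 mm to a solid stop, which must be felt; it takes 4 to 8 N to move and stays where it is left.
- specimen_mid (a point): Centre (half-way up) of the brass plug: a plain upright cylinder, 30 mm in diameter, 30 mm high, 90 to 170 g. It starts in the well with its top 1 mm below the deck. Two other brass plugs standing on the bench (one 38 mm wide and 16 mm high, one 22 mm wide and 48 mm high) are to be left alone.
- cover (a joint): Slide of the dust cover along the fixture's +x axis, in m: 0 = closed over the button, 0.065 = fully aside, stop at both ends. It takes about 1.5 N to slide and stays where it is left.
- cover_grip (a point): Centre of the black fin on top of the dust cover. The fin is 12 mm thick along the fixture's x, 30 mm long along its y and 18 mm high, so its middle is 9 mm above the hood's flat top. The hood is grey, open below, 48 by 48 mm, its top 43 mm above the deck, centred under the fin.
- balance: White laboratory balance, body 240 (x) by 180 (y) mm, top of the body 53 mm above its origin at the centre of its underside on the bench; fixed. The dark display is towards its -x side.
- pan (a point): Centre of the top face of the balance's round steel pan, 110 mm in diameter, 65 mm above the bench, rigid. The plug's middle is 15 mm above this point when it stands on the pan.
Things that resemble listed ones, but are neither listed nor needed, are in the scene too. What is shaped like the fixture but purple is not meant. Leave any white look-alike of the part that bears specimen_mid alone.

How it is judged (in metres and radians):
On the way, in this order (a step that is already met when the one before it is completed fails the run):
1. the dust cover is slid aside, clear of the button (value of joint cover above 0.036 m), for 0.1 s.
2. the ejector is pressed home: the plug has risen at least 14 mm in its well and stands up there by itself (z of specimen_mid in the frame of fixture between 0.043 and 0.05 m and horizontal distance between specimen_mid and well below 0.005 m and contact force between the fingers and specimen below 0.1 N), for 0.2 s.
At the end, for the whole second after the job is handed in: The plug stands upright (within 0.1 rad) and at rest on the balance's pan, its axis within 25 mm of the pan's centre, and the dust cover is closed again to within 5 mm (horizontal distance between specimen_mid and pan below 0.025 m and z of specimen_mid in the frame of pan between 0.012 and 0.018 m and angle between specimen_mid's own z axis and vertical below 0.1 rad and linear speed of specimen below 0.02 m/s and value of joint cover below 0.005 m); the robot touches nothing.
It fails at once if the fixture or its ejector is pressed with more than 50 N (contact force between the fingers and fixture above 50 N or contact force between the fingers and ejector above 50 N).
It fails at once if the plug is dropped or driven onto the balance (more than 30 N) (contact force between specimen and balance above 30 N).
It fails at once if another thing on the bench is moved by more than 20 mm (distance of any of dowel, plug_short, plug_tall, weight, beaker, driver, caliper from where it was at the start of the episode above 0.02 m).
It also fails if it takes over 70 s, if anything falls off the work surface, if the arm or the gripper's body presses on something with over 40 N, if the wrist force passes 120 N, or if a joint passes its speed limit or range.

## Working session

There is one attempt and no reset: what is moved stays moved. The work goes in short steps, Python scripts to look and compute and a tool call to move; the robot and the scene stay as the last step left them, time stands still between calls to the robot, and variables do not carry over. Pictures are saved under pics/ and viewed, and the job is handed in when it is done.

Besides the shell and the picture viewer there is one more tool, called after "Call:" by a JSON object that holds its "name" and its "arguments", one argument or row to a line. play_rows: Moves the arm, as the interface text tells. Its arguments: {"type":"object","properties":{"deltas":{"type":"array","items":{"type":"array","items":{"type":"number"}}}},"required":["deltas"]}

```bash
mkdir -p pics; ls; python3 - <<'E'
from station import r
import cv2,numpy as np
s=r.sense()
print({k:np.round(v,3).tolist() for k,v in s.items()}, r.pinch_z)
for c in ("side","top"):
    d=r.capture(c); cv2.imwrite(f"pics/{c}0.png",d["pixels"][:,:,::-1])
    print(c,np.round(d["camera_matrix"],1).tolist(),d["k1"],np.round(d["R"],3).tolist(),np.round(d["t"],3).tolist(), "C",np.round(-d["R"].T@d["t"],3))
    for n in ["fixture","balance","cover","specimen_mid","cover_grip","pan","well","button_axis"]:
        try: print(n,[(round(float(q["score"]),2),np.round(q["centre"],3).tolist()) for q in r.spot_in(c,n)])
        except Exception as e: print(n,e)
E
```

```text
pics
{'time_s': 0.0, 'joints': [-58.179, 22.091, 0.38, -0.03, -68.414, -14.817], 'joint_velocities': [-0.01, 0.005, 0.062, -0.004, -0.046, -0.062], 'effort': [-0.001, -39.066, 18.741, 4.22, 0.011, -0.0], 'tcp_pos': [0.183, -0.597, 0.221], 'ee_rot': [[-0.956, -0.292, -0.001], [-0.292, 0.956, 0.002], [0.0, 0.002, -1.0]], 'wrist_force': [-0.274, 0.672, 0.414], 'moment': [-0.023, -0.007, -0.01], 'gripper_width': 0.999} 0.0187
side [[495.2, 0.0, 324.1], [0.0, 495.2, 233.9], [0.0, 0.0, 1.0]] -0.12908327444845863 [[-0.976, -0.217, 0.006], [-0.151, 0.658, -0.738], [0.157, -0.721, -0.675]] [0.458, 0.158, 0.925] C [0.326 0.663 0.739]
fixture [(0.67, [0.357, -0.219, 0.048]), (0.66, [0.597, -0.118, 0.046])]
balance [(0.61, [0.55, 0.207, 0.049])]
cover [(0.82, [0.57, -0.094, 0.082])]
specimen_mid [(0.54, [0.546, -0.304, 0.026]), (0.47, [0.598, -0.118, 0.045]), (0.41, [0.594, -0.217, 0.048])]
cover_grip []
pan [(0.41, [0.567, -0.091, 0.086])]
well [(0.72, [0.595, -0.119, 0.044]), (0.57, [0.353, -0.219, 0.046])]
button_axis [(0.95, [0.597, -0.121, 0.041]), (0.71, [0.351, -0.216, 0.043])]
top [[459.6, 0.0, 323.6], [0.0, 459.6, 238.4], [0.0, 0.0, 1.0]] -0.10474355662792702 [[-0.079, -0.997, 0.005], [-0.972, 0.076, -0.223], [0.222, -0.023, -0.975]] [0.014, 0.5, 0.711] C [ 0.329 -0.008  0.804]
fixture [(0.91, [0.592, -0.17, 0.041]), (0.66, [0.353, -0.249, 0.047]), (0.27, [0.548, 0.178, 0.056])]
balance [(0.76, [0.55, 0.174, 0.052])]
cover [(0.88, [0.569, -0.109, 0.088])]
specimen_mid [(0.85, [0.544, -0.308, 0.032]), (0.66, [0.59, -0.214, 0.042])]
cover_grip [(0.92, [0.568, -0.104, 0.088])]
pan [(0.66, [0.553, 0.174, 0.058])]
well [(0.95, [0.593, -0.166, 0.045]), (0.92, [0.352, -0.249, 0.043])]
button_axis [(0.89, [0.355, -0.251, 0.045]), (0.63, [0.59, -0.167, 0.048])]
```

View pics/side0.png

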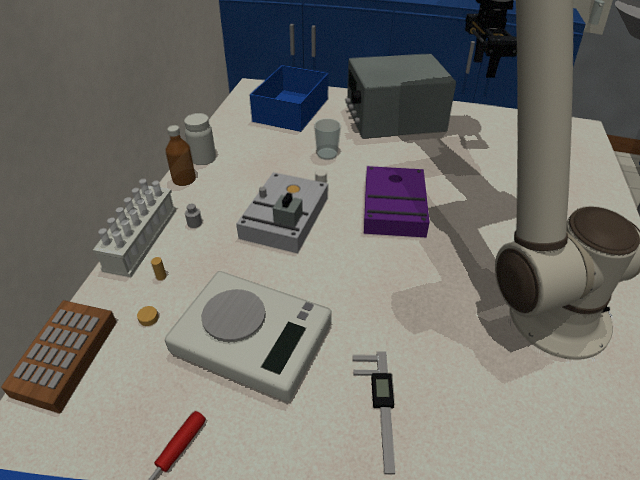

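View pics/top0.png

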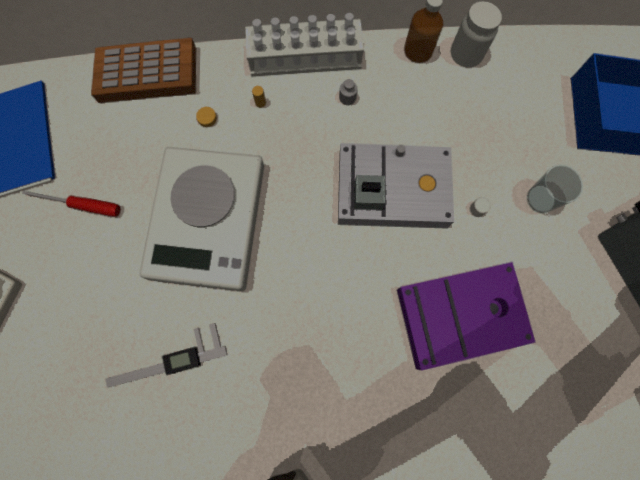

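The top view shows the grey fixture at about (395,187), with the brass plug flush at (428,183), the cover at (370,190) and the dowel at (400,150). The purple block at (465,315) and the white plug at (482,207) are look-alikes. The brass plugs at (206,117) and (259,96) are the two to leave alone. I'll confirm this with enlarged crops.

```bash
python3 - <<'E'
import cv2,numpy as np
a=cv2.imread("pics/top0.png")[130:240,325:465]; b=cv2.imread("pics/side0.png")[165:255,230:335]
cv2.imwrite("pics/ct.png",cv2.resize(a,None,fx=5.5,fy=5.4,interpolation=cv2.INTER_CUBIC)[:600])
cv2.imwrite("pics/cs.png",cv2.resize(b,None,fx=6,fy=6,interpolation=cv2.INTER_CUBIC)[:600])
E
```

```text
(no output)
```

View pics/ct.png

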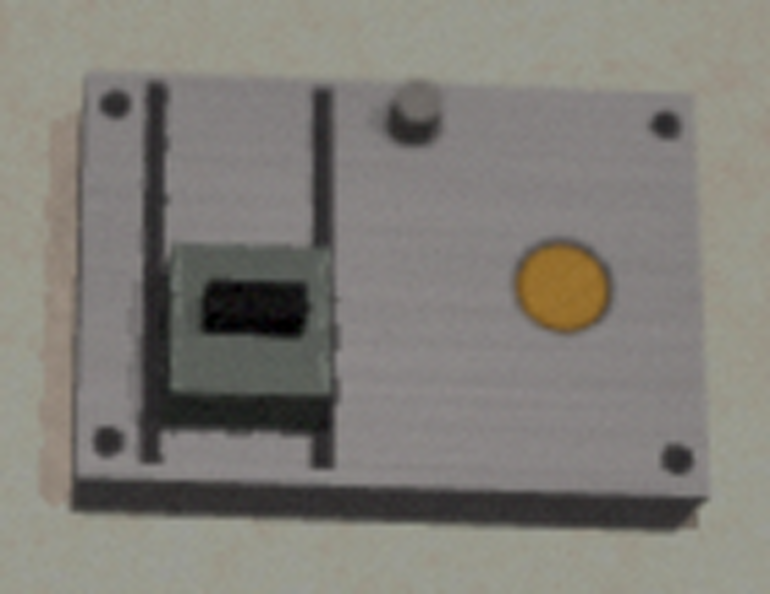

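View pics/cs.png

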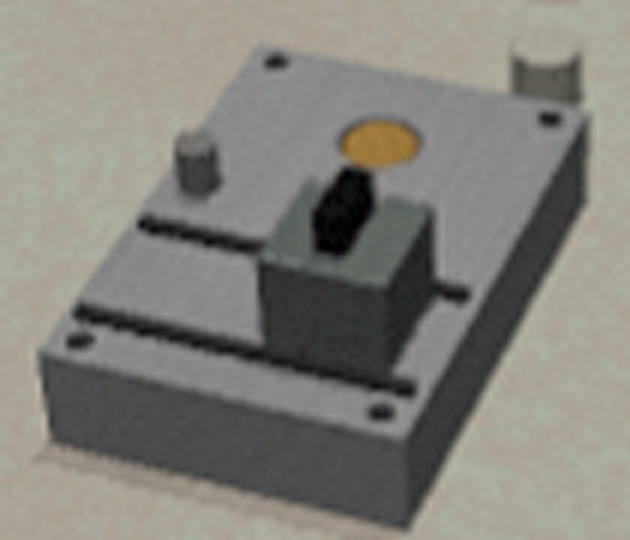

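The crops confirm it: the grey block holds the flush brass disc at top (427,183), with the dust cover and black fin next to it. The white plug stands apart, off the block. Next I'll fit the fixture pose from both views.

```bash
cat > h.py <<'E'
from station import r
import cv2,numpy as np
from scipy.optimize import least_squares
def proj(d,X):
    X=np.atleast_2d(X); rv,_=cv2.Rodrigues(np.array(d["R"]))
    p,_=cv2.projectPoints(X.astype(float),rv,np.array(d["t"],float),np.array(d["camera_matrix"],float),np.array([d["k1"],0,0,0,0.]))
    return p[:,0]
def tri(views):  # [(d,uv)...]
    f=lambda X:np.concatenate([proj(d,X)[0]-uv for d,uv in views])
    s=least_squares(f,[.55,0,.05]); return s.x,f(s.x)
def atz(d,uv,z):
    s=least_squares(lambda q:proj(d,[q[0],q[1],z])[0]-uv,[.5,0]); return s.x
def cap(c,name=None):
    d=r.capture(c)
    if name: cv2.imwrite(f"pics/{name}.png",d["pixels"][:,:,::-1])
    return d
E
python3 - <<'E'
from h import *
T=cap("top");S=cap("side")
ct=lambda p:(np.array(p)+.5)/[5.5,5.4]-.5+[325,130]
cs=lambda p:(np.array(p)+.5)/6-.5+[230,165]
loc=np.array([[70,100],[70,-100],[-70,-100],[-70,100],[0,-55]])/1e3
zz=np.array([.045]*4+[.044])
ut=ct([(88,72),(695,92),(708,495),(75,480),(563,287)]); us=cs([(40,352),(262,42),(590,115),(408,437),(380,143)])
def pts(q,l=loc,z=zz):
    c,s=np.cos(q[2]),np.sin(q[2]); R=np.array([[c,-s],[s,c]])
    return np.c_[l@R.T+q[:2],z+q[3]]
for sel in ("both","top","side"):
    def f(q):
        o=[]
        if sel!="side":o.append(proj(T,pts(q))-ut)
        if sel!="top":o.append(proj(S,pts(q))-us)
        return np.concatenate(o).ravel()
    n=least_squares(f,[.59,-.16,0,0]); print(sel,np.round(n.x,4),np.degrees(n.x[2]).round(2),np.abs(n.fun).max().round(2), "well",pts(n.x)[4].round(4))
    if sel=="both":
        q=n.x; print("button",pts(q,np.array([[-.03,.05]]),np.array([.045])), "dowel",pts(q,np.array([[.053,-.004]]),np.array([.067])))
# fin: top-view top face centre crop(256,307); triangulate with side
# fin top centre
print("fin tri",tri([(T,ct((255,302))),(S,cs((350,195)))]))
for d,c in((T,"top"),(S,"side")):
    for n in("specimen_mid","cover","pan","cover_grip"):
        for k in r.cut_out(c,n):
            m=k["region"]; ys,xs=np.nonzero(m); print(c,n,round(k["score"],2),xs.mean().round(1),ys.mean().round(1),m.sum(),(xs.min(),xs.max(),ys.min(),ys.max()))
# pan ellipse by eye-free threshold
for d,c,uv in((T,"top",(202,196)),(S,"side",(233,314))):
    g=d["pixels"].astype(int); ref=np.median(g[uv[1]-8:uv[1]+8,uv[0]-8:uv[0]+8].reshape(-1,3),0)
    m=(np.abs(g-ref).max(2)<22).astype(np.uint8); m=cv2.morphologyEx(m,cv2.MORPH_CLOSE,np.ones((3,3)))
    n,l,st,ce=cv2.connectedComponentsWithStats(m); i=l[uv[1],uv[0]]
    cn=max(cv2.findContours((l==i).astype(np.uint8),0,2)[0],key=len); e=cv2.fitEllipse(cn); print(c,e,st[i],atz(d,np.array(e[0]),.065))
E
```

```text
both [ 5.957e-01 -1.609e-01 -1.084e-01 -5.000e-04] -6.21 0.93 well [ 0.5898 -0.2156  0.0435]
button [[ 0.57129258 -0.10799305  0.04449952]] dowel [[ 0.64796274 -0.17065634  0.06649952]]
top [ 0.5955 -0.1613 -0.1081 -0.0025] -6.2 0.48 well [ 0.5895 -0.216   0.0415]
side [ 0.5987 -0.166  -0.1085 -0.0042] -6.21 0.61 well [ 0.5927 -0.2207  0.0398]
fin tri (array([ 0.57006023, -0.10723044,  0.10509186]), array([-0.02771482, -0.2585821 ,  0.31193222,  0.11981859]))
top specimen_mid 0.76 479.8 206.5 314 (np.int64(469), np.int64(490), np.int64(197), np.int64(216))
top specimen_mid 0.69 426.0 182.2 210 (np.int64(418), np.int64(434), np.int64(174), np.int64(190))
top cover 0.69 369.1 192.1 1038 (np.int64(353), np.int64(384), np.int64(175), np.int64(209))
top pan 0.76 203.2 218.9 14311 (np.int64(139), np.int64(263), np.int64(147), np.int64(291))
top cover_grip 0.9 369.2 191.7 1018 (np.int64(354), np.int64(384), np.int64(175), np.int64(209))
side specimen_mid 0.51 320.6 175.5 145 (np.int64(315), np.int64(326), np.int64(169), np.int64(182))
side specimen_mid 0.39 293.1 188.3 77 (np.int64(287), np.int64(299), np.int64(185), np.int64(191))
side cover 0.61 287.9 208.9 733 (np.int64(274), np.int64(302), np.int64(192), np.int64(225))
side pan 0.93 250.8 333.8 13270 (np.int64(165), np.int64(331), np.int64(270), np.int64(401))
side cover_grip 0.63 287.7 209.4 763 (np.int64(273), np.int64(302), np.int64(193), np.int64(225))
side cover_grip 0.44 282.5 212.9 4165 (np.int64(236), np.int64(328), np.int64(173), np.int64(252))
top ((203.09945678710938, 196.4046630859375), (61.50673294067383, 65.10401916503906), 79.02545928955078) [ 171  165   66   64 3229] [0.58644755 0.1728427 ]
side ((233.42396545410156, 314.95343017578125), (50.854530334472656, 63.1479377746582), 82.27944946289062) [ 201  289   65   54 2533] [0.58978397 0.17938935]
```

```bash
cat >> h.py <<'E'
PSI=-0.1084; FIX=np.array([.5957,-.1609])
def go(x,y,z,yawdir=None):
    """units to TCP (x,y,z), tool pointing exactly down with tool y at heading yawdir (rad, mod pi)"""
    s=r.sense(); R=np.array(s["ee_rot"]); p=np.array(s["tcp_pos"])
    print("t",s["time_s"],"p",p.round(4),"F",np.round(s["wrist_force"],2),"w",round(s["gripper_width"]*87,1),"j",np.round(s["joints"],1))
    print("  shift units",(R.T@(np.array([x,y,z])-p)/.025).round(3))
    if yawdir is not None:
        from scipy.spatial.transform import Rotation as Q
        best=None
        for k in(0,np.pi):
            yd=np.array([np.cos(yawdir+k),np.sin(yawdir+k),0]);zd=np.array([0,0,-1.]);G=np.c_[np.cross(yd,zd),yd,zd]
            v=np.degrees(Q.from_matrix(R.T@G).as_rotvec())/5
            if best is None or np.linalg.norm(v)<np.linalg.norm(best):best=v
        print("  turn units",best.round(3))
E
python3 - <<'E'
from h import *
go(.5708,-.1075,.22,PSI); 
E
```

```text
t 1.4 p [ 0.1828 -0.5976  0.2225] F [-0.24 -0.69  0.  ] w 87.4 j [-58.2  22.    0.5  -0.  -68.4 -14.8]
  shift units [-20.575  14.209   0.102]
  turn units [  0.      0.    -13.356]
```

Call:
{"name": "play_rows", "arguments": {
  "deltas": [
    [-1.6,1.1,0,0,0,-1,40],
    [-3.4,2.4,0,0,0,-2.2,40],
    [-5.2,3.6,0,0,0,-3.4,40],
    [-7,4.8,0,0,0,-4.6,40],
    [-8.8,6.1,0,0,0,-5.8,40],
    [-10.6,7.3,0,0,0,-7,40],
    [-12.4,8.6,0,0,0,-8.2,40],
    [-14.2,9.8,0,0,0,-9.4,40],
    [-16,11,0,0,0,-10.6,40],
    [-17.8,12.3,0,0,0,-11.8,40],
    [-19.4,13.4,0,0,0,-12.8,40],
    [-20.58,14.21,0.1,0,0,-13.36,40]
  ]
}}

```text
time_s: 2.6
tcp_pos: [0.5555, -0.1266, 0.2215]
ee_rot: [[-0.105, -0.994, 0.001], [-0.994, 0.105, -0.0], [0.0, -0.001, -1.0]]
wrist_force: [1.6, -0.7, 0.2]
gripper_width: 0.462
```

```bash
python3 - <<'E'
from h import *
go(.5708,-.1075,.093,PSI)
E
```

```text
t 2.6 p [ 0.5555 -0.1266  0.2215] F [ 1.65 -0.73  0.21] w 40.2 j [  3.5  16.7  -7.7   0.  -65.6  -9.5]
  shift units [-0.823 -0.522  5.142]
  turn units [-0.015 -0.001  0.039]
```

Call:
{"name": "play_rows", "arguments": {
  "deltas": [
    [0,0,0.5,0,0,0,40],
    [0,0,1.5,0,0,0,40],
    [0,0,2.5,0,0,0,40],
    [0,0,2.5,0,0,0,40]
  ]
}}

```text
time_s: 3.0
tcp_pos: [0.5514, -0.1284, 0.1548]
ee_rot: [[-0.109, -0.994, -0.008], [-0.994, 0.109, 0.001], [0.0, 0.008, -1.0]]
wrist_force: [-1.2, 0.1, 0.9]
gripper_width: 0.459
```

```bash
python3 - <<'E'
from h import *
go(.5708,-.1075,.093,PSI)
T=cap("top","top1");S=cap("side","side1")
cv2.imwrite("pics/c1.png",np.vstack([cv2.resize(T["pixels"][110:240,300:480,::-1],(540,300)),cv2.resize(S["pixels"][110:260,200:380,::-1],(540,300))]))
go(.5708,-.1075,.093,PSI)
E
```

```text
t 3.0 p [ 0.5514 -0.1284  0.1548] F [-1.19  0.09  0.87] w 40.0 j [  3.3  19.9 -13.2  -0.1 -57.4  -9.5]
  shift units [-0.914 -0.7    2.464]
  turn units [ 0.096 -0.003 -0.008]
t 3.1 p [ 0.5544 -0.1289  0.1588] F [ 0.47 -0.32  0.41] w 40.2 j [  3.2  19.7 -12.8   0.  -57.4  -9.5]
  shift units [-0.923 -0.562  2.629]
  turn units [ 0.003 -0.008  0.004]
```

View pics/c1.png

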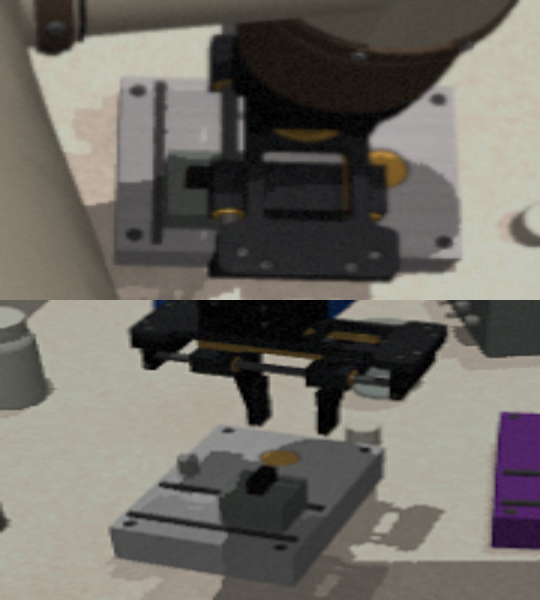

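Call:
{"name": "play_rows", "arguments": {
  "deltas": [
    [-0.5,-0.3,0.2,0,0,0,40],
    [-0.92,-0.56,0.5,0,0,0,40],
    [-0.92,-0.56,0.8,0,0,0,40],
    [-0.92,-0.56,1,0,0,0,40],
    [-0.92,-0.56,1,0,0,0,40]
  ]
}}

```text
time_s: 3.6
tcp_pos: [0.5699, -0.107, 0.1322]
ee_rot: [[-0.108, -0.994, -0.003], [-0.994, 0.108, -0.0], [0.0, 0.002, -1.0]]
wrist_force: [0.2, -1.4, 0.2]
gripper_width: 0.46
```

```bash
python3 - <<'E'
from h import *
T=cap("top","top2");S=cap("side","side2")
cv2.imwrite("pics/c2.png",np.vstack([cv2.resize(T["pixels"][130:230,320:470,::-1],(450,300)),cv2.resize(S["pixels"][130:260,210:370,::-1],(450,300))]))
go(.5708,-.1075,.094,PSI)
E
```

```text
t 3.7 p [ 0.5705 -0.1073  0.1333] F [-0.33  0.17  0.13] w 40.1 j [  5.3  22.3 -13.    0.  -54.7 -11.5]
  shift units [ 0.008 -0.012  1.572]
  turn units [ 0.005 -0.003  0.002]
```

View pics/c2.png

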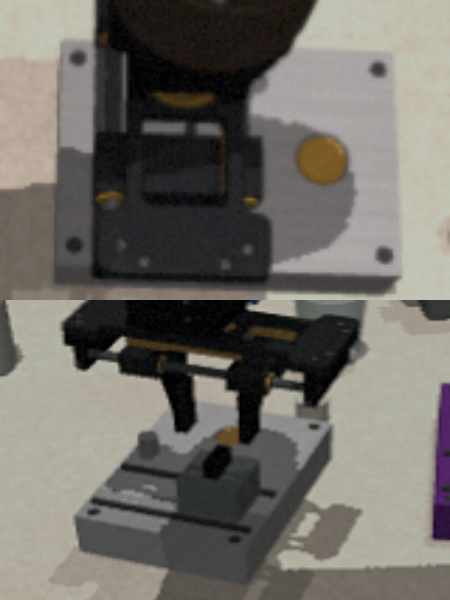

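The fingers (side crop) straddle the fin in the jaw direction, so I'll descend.

Call:
{"name": "play_rows", "arguments": {
  "deltas": [
    [0,0,0.4,0,0,0,40],
    [0,0,0.8,0,0,0,40],
    [0,0,1.2,0,0,0,40],
    [0,0,1.57,0,0,0,40],
    [0,0,1.57,0,0,0,40],
    [0,0,1.57,0,0,0,12],
    [0,0,1.57,0,0,0,5],
    [0,0,1.57,0,0,0,5],
    [0,0,1.57,0,0,0,5],
    [0,0,1.57,0,0,0,5]
  ]
}}

```text
time_s: 4.7
tcp_pos: [0.573, -0.1071, 0.0949]
ee_rot: [[-0.108, -0.994, 0.006], [-0.994, 0.108, -0.0], [-0.0, -0.006, -1.0]]
wrist_force: [5.1, -1.9, -1.7]
gripper_width: 0.136
```

```bash
python3 - <<'E'
from h import *
S=cap("side","side3")
cv2.imwrite("pics/c3.png",cv2.resize(S["pixels"][130:260,210:370,::-1],(640,520)))
d=.065*np.array([np.cos(PSI),np.sin(PSI)])
s=r.sense()["tcp_pos"]
go(s[0]+d[0],s[1]+d[1],.094,PSI)
E
```

```text
t 4.75 p [ 0.573  -0.1071  0.0949] F [ 5.64 -1.04 -1.69] w 11.8 j [  5.3  24.8 -15.4   0.1 -49.5 -11.5]
  shift units [ 2.0e-03 -2.6e+00  4.8e-02]
  turn units [-0.061  0.004  0.008]
```

View pics/c3.png

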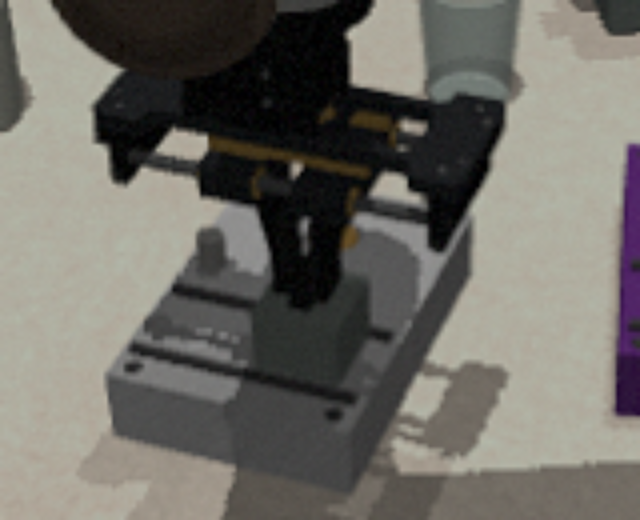

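The fin is gripped at 11.8 mm, centred about 2 mm further in x than I fitted. I'll slide it +x, which is tool -y.

Call:
{"name": "play_rows", "arguments": {
  "deltas": [
    [0,-0.3,0,0,0,0,5],
    [0,-0.7,0,0,0,0,5],
    [0,-1.1,0,0,0,0,5],
    [0,-1.5,0,0,0,0,5],
    [0,-1.9,0,0,0,0,5],
    [0,-2.3,0,0,0,0,5],
    [0,-2.55,0,0,0,0,5],
    [0,-2.65,0,0,0,0,5],
    [0,-2.7,0,0,0,0,5],
    [0,-2.7,0,0,0,0,5]
  ]
}}

```text
time_s: 5.75
tcp_pos: [0.6377, -0.1143, 0.0948]
ee_rot: [[-0.108, -0.994, -0.002], [-0.994, 0.108, -0.0], [0.0, 0.002, -1.0]]
wrist_force: [-4.4, 1.7, 7.3]
gripper_width: 0.136
```

```bash
python3 - <<'E'
from h import *
go(.573,-.1076,.094,PSI)
E
```

```text
t 5.75 p [ 0.6377 -0.1143  0.0948] F [-4.42  1.68  7.35] w 11.9 j [  4.1  30.4  -5.3  -0.  -54.4 -10.3]
  shift units [0.012 2.604 0.037]
  turn units [ 0.022 -0.003  0.005]
```

Call:
{"name": "play_rows", "arguments": {
  "deltas": [
    [0,-2.65,0,0,0,0,30],
    [0,-2.65,0,0,0,0,30],
    [0,-2.65,0,0,0,0,30],
    [0,-2.65,-1,0,0,0,30],
    [0,-2.65,-2.2,0,0,0,20],
    [0,-2.65,-3.5,0,0,0,0],
    [0,-2.65,-4,0,0,0,0],
    [0,-2.65,-4,0,0,0,0]
  ]
}}

```text
time_s: 6.55
tcp_pos: [0.7052, -0.1218, 0.1963]
ee_rot: [[-0.108, -0.994, 0.005], [-0.994, 0.108, -0.0], [-0.0, -0.005, -1.0]]
wrist_force: [0.6, 0.1, -0.6]
gripper_width: 0.315
```

```bash
python3 - <<'E'
from h import *
go(.573,-.1076,.14,PSI)
T=cap("top","top4");S=cap("side","side4")
cv2.imwrite("pics/c4.png",np.vstack([cv2.resize(T["pixels"][130:230,320:470,::-1],(450,300),interpolation=2),cv2.resize(S["pixels"][160:260,225:335,::-1],(330,300),interpolation=2)[:, :330] if 0 else cv2.resize(S["pixels"][160:260,210:360,::-1],(450,300),interpolation=2)]))
E
```

```text
t 6.55 p [ 0.7052 -0.1218  0.1963] F [ 0.58  0.09 -0.55] w 27.4 j [  3.1  31.8  12.7   0.  -70.6  -9.3]
  shift units [0.009 5.33  2.229]
  turn units [-0.054  0.005  0.003]
```

View pics/c4.png

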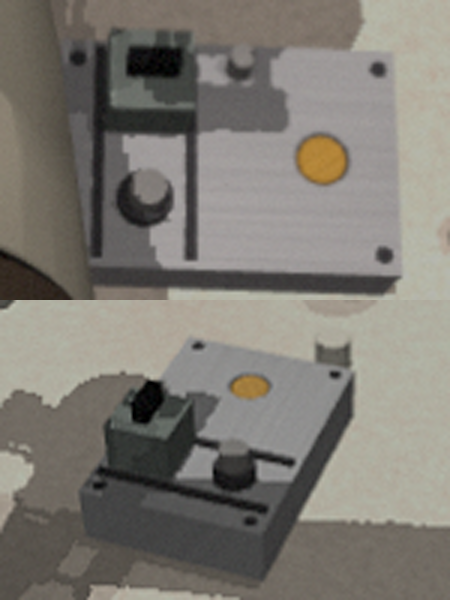

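I made a mistake here. Rows count from the start of each call, so my release call commanded another 66 mm of +x travel. The picture shows the cover at its +x stop, and the dowel still at top (400,151), so neither looks disturbed. The button's top is at about top (370,192) and side (288,209). I'll triangulate its height.

```bash
python3 - <<'E'
from h import *
T=cap("top");S=cap("side")
cv2.imwrite("pics/c5.png",np.hstack([cv2.resize(T["pixels"][175:215,350:390,::-1],(400,400),interpolation=2),cv2.resize(S["pixels"][195:235,270:310,::-1],(400,400),interpolation=2)]))
print(tri([(T,np.array([370.2,192.2])),(S,np.array([288.4,209.2]))]))
q=[.573,-.1076]
for z in(.045,.061,.071,.081):print(z,proj(T,[*q,z]),proj(S,[*q,z]))
go(.573,-.1076,.14,PSI)
E
```

```text
(array([ 0.5706776 , -0.10965989,  0.07032105]), array([-0.04971181, -0.46639753,  0.55285626,  0.20630002]))
0.045 [[367.32656251 195.23623037]] [[288.14377465 218.9402893 ]]
0.061 [[368.24312043 192.28630949]] [[287.82181064 213.23393905]]
0.071 [[368.83439171 190.38281596]] [[287.6178998  209.60872988]]
0.081 [[369.44046398 188.43126505]] [[287.41189973 205.93748416]]
t 6.75 p [ 0.7028 -0.1214  0.1917] F [-0.92 -0.38 -0.76] w 6.5 j [  3.1  32.   12.4  -0.  -70.6  -9.3]
  shift units [0.014 5.213 2.088]
  turn units [ 0.047  0.001 -0.   ]
```

View pics/c5.png

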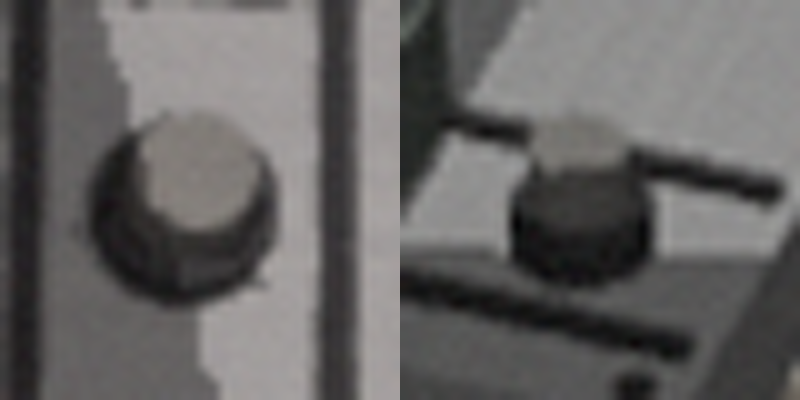

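Call:
{"name": "play_rows", "arguments": {
  "deltas": [
    [0,0.6,0.2,0,0,0,0],
    [0,1.5,0.2,0,0,0,0],
    [0,2.4,0.2,0,0,0,0],
    [0,3.3,0.2,0,0,0,0],
    [0,4.2,0.2,0,0,0,0],
    [0,5.0,0.4,0,0,0,0],
    [0.05,5.24,1.2,0,0,0,0],
    [0.05,5.24,2.0,0,0,0,0],
    [0.05,5.24,2.8,0,0,0,0],
    [0.05,5.24,3.5,0,0,0,0],
    [0.05,5.24,3.7,0,0,0,0],
    [0.05,5.24,3.7,0,0,0,0]
  ]
}}

```text
time_s: 7.95
tcp_pos: [0.5724, -0.1087, 0.1001]
ee_rot: [[-0.108, -0.994, -0.003], [-0.994, 0.108, -0.0], [0.001, 0.003, -1.0]]
wrist_force: [-0.3, -0.4, -0.4]
gripper_width: 0.006
```

```bash
python3 - <<'E'
from h import *
go(.572,-.1085,.07,PSI)
S=cap("side","side6")
cv2.imwrite("pics/c6.png",cv2.resize(S["pixels"][160:250,220:340,::-1],(720,540),interpolation=2))
go(.572,-.1085,.07,PSI)
E
```

```text
t 7.95 p [ 0.5724 -0.1087  0.1001] F [-0.33 -0.38 -0.44] w 0.5 j [  5.2  24.6 -14.8  -0.  -50.8 -11.4]
  shift units [-0.008  0.013  1.206]
  turn units [ 0.039 -0.008  0.003]
t 8.0 p [ 0.5732 -0.1087  0.1013] F [-0.29 -0.21  0.56] w 0.5 j [  5.2  24.5 -14.7   0.  -50.8 -11.4]
  shift units [-0.004  0.049  1.251]
  turn units [ 0.012 -0.006  0.005]
```

View pics/c6.png

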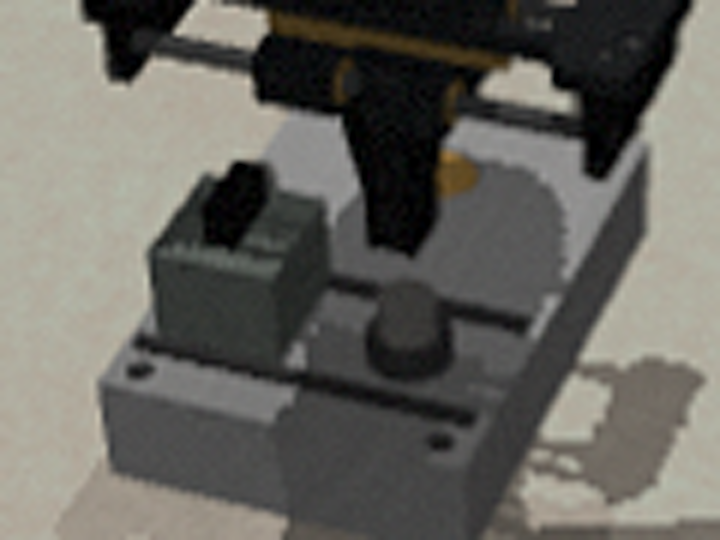

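The fingers are centred above the button, so I'll go down in steps and watch the force.

Call:
{"name": "play_rows", "arguments": {
  "deltas": [
    [0,0,0.4,0,0,0,0],
    [0,0,0.8,0,0,0,0],
    [0,0,1.0,0,0,0,0],
    [0,0,1.1,0,0,0,0],
    [0,0,1.1,0,0,0,0]
  ]
}}

```text
time_s: 8.5
tcp_pos: [0.5732, -0.1086, 0.0738]
ee_rot: [[-0.108, -0.994, -0.001], [-0.994, 0.108, -0.0], [0.0, 0.001, -1.0]]
wrist_force: [-1.5, 0.2, 0.7]
gripper_width: 0.006
```

Call:
{"name": "play_rows", "arguments": {
  "deltas": [
    [0,0,0.05,0,0,0,0],
    [0,0,0.1,0,0,0,0],
    [0,0,0.15,0,0,0,0],
    [0,0,0.2,0,0,0,0]
  ]
}}

```text
time_s: 8.9
tcp_pos: [0.5737, -0.1087, 0.0708]
ee_rot: [[-0.107, -0.994, 0.001], [-0.994, 0.107, -0.0], [0.0, -0.001, -1.0]]
wrist_force: [-2.5, 0.8, 7.9]
gripper_width: 0.005
```

Contact at z≈0.071, which agrees with the camera height. I'll keep pressing.

Call:
{"name": "play_rows", "arguments": {
  "deltas": [
    [0,0,0.06,0,0,0,0],
    [0,0,0.12,0,0,0,0],
    [0,0,0.18,0,0,0,0],
    [0,0,0.24,0,0,0,0],
    [0,0,0.3,0,0,0,0]
  ]
}}

```text
time_s: 9.4
tcp_pos: [0.5737, -0.1087, 0.0633]
ee_rot: [[-0.107, -0.994, 0.001], [-0.994, 0.107, -0.0], [0.0, -0.001, -1.0]]
wrist_force: [-2.0, 0.9, 7.4]
gripper_width: 0.007
```

Call:
{"name": "play_rows", "arguments": {
  "deltas": [
    [0,0,0.03,0,0,0,0],
    [0,0,0.06,0,0,0,0],
    [0,0,0.09,0,0,0,0]
  ]
}}

```text
time_s: 9.7
tcp_pos: [0.5738, -0.1087, 0.0611]
ee_rot: [[-0.107, -0.994, 0.001], [-0.994, 0.107, -0.0], [0.0, -0.001, -1.0]]
wrist_force: [-3.4, 0.6, 12.9]
gripper_width: 0.004
```

Call:
{"name": "play_rows", "arguments": {
  "deltas": [
    [0,0,0.03,0,0,0,0],
    [0,0,0.06,0,0,0,0]
  ]
}}

```text
time_s: 9.9
tcp_pos: [0.5738, -0.1087, 0.061]
ee_rot: [[-0.107, -0.994, 0.002], [-0.994, 0.107, -0.001], [0.001, -0.002, -1.0]]
wrist_force: [-5.9, 2.2, 18.2]
gripper_width: 0.002
```

The force rose from 12.9 to 18.2 N while z stayed at 0.061, so that is the solid stop. I'll retract and check the plug.

Call:
{"name": "play_rows", "arguments": {
  "deltas": [
    [0,0,-0.5,0,0,0,0],
    [0,0,-1.5,0,0,0,0],
    [0,0,-2.7,0,0,0,20],
    [0,0,-3.2,0,0,0,30],
    [0,0,-3.2,0,0,0,30],
    [0,0,-3.2,0,0,0,30]
  ]
}}

```text
time_s: 10.5
tcp_pos: [0.5726, -0.1085, 0.137]
ee_rot: [[-0.108, -0.994, -0.001], [-0.994, 0.108, 0.001], [-0.0, 0.001, -1.0]]
wrist_force: [0.5, -0.5, -0.1]
gripper_width: 0.28
```

```bash
python3 - <<'E'
from h import *
S=cap("side","side7")
cv2.imwrite("pics/c7.png",cv2.resize(S["pixels"][160:250,220:340,::-1],(720,540),interpolation=2))
d=.065*np.array([np.cos(PSI),np.sin(PSI)])
go(.573+d[0],-.1072+d[1],.14,PSI)
E
```

```text
t 10.55 p [ 0.5722 -0.1085  0.1364] F [-0.09  0.5  -0.58] w 26.4 j [  5.2  22.3 -12.4  -0.  -55.4 -11.4]
  shift units [-0.056 -2.624 -0.152]
  turn units [ 0.032  0.002 -0.002]
```

View pics/c7.png

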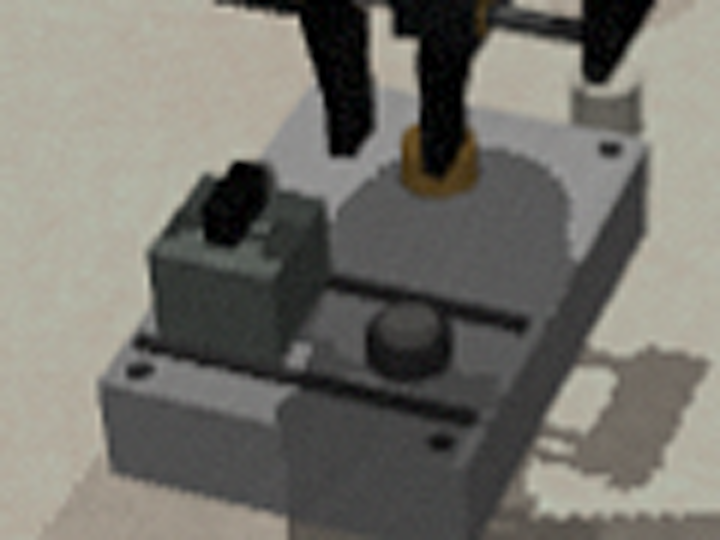

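The plug stands proud and the button is down. Next I'll close the cover: move over the fin, grip it and slide back.

Call:
{"name": "play_rows", "arguments": {
  "deltas": [
    [0,-0.5,-0.2,0,0,0,40],
    [0,-1.2,-0.2,0,0,0,40],
    [0,-1.9,-0.2,0,0,0,40],
    [-0.04,-2.5,0,0,0,0,40],
    [-0.04,-2.62,0.4,0,0,0,40],
    [-0.04,-2.62,0.4,0,0,0,40],
    [-0.04,-2.62,0.4,0,0,0,40]
  ]
}}

```text
time_s: 11.25
tcp_pos: [0.6371, -0.1147, 0.1264]
ee_rot: [[-0.108, -0.994, -0.003], [-0.994, 0.108, -0.0], [0.0, 0.003, -1.0]]
wrist_force: [-0.1, 0.1, 0.3]
gripper_width: 0.457
```

```bash
python3 - <<'E'
from h import *
S=cap("side","side8");T=cap("top")
cv2.imwrite("pics/c8.png",cv2.resize(S["pixels"][150:240,220:340,::-1],(720,540),interpolation=2))
print(proj(S,[.6377,-.1143,.0975]))
d=.065*np.array([np.cos(PSI),np.sin(PSI)])
go(.573+d[0],-.1072+d[1],.095,PSI)
E
```

```text
[[258.43960379 193.61608589]]
t 11.35 p [ 0.6379 -0.1147  0.1279] F [-0.47  0.37 -0.37] w 39.7 j [  4.1  28.5  -3.3   0.  -58.2 -10.3]
  shift units [-0.018  0.013  1.316]
  turn units [ 0.006 -0.002  0.004]
```

View pics/c8.png

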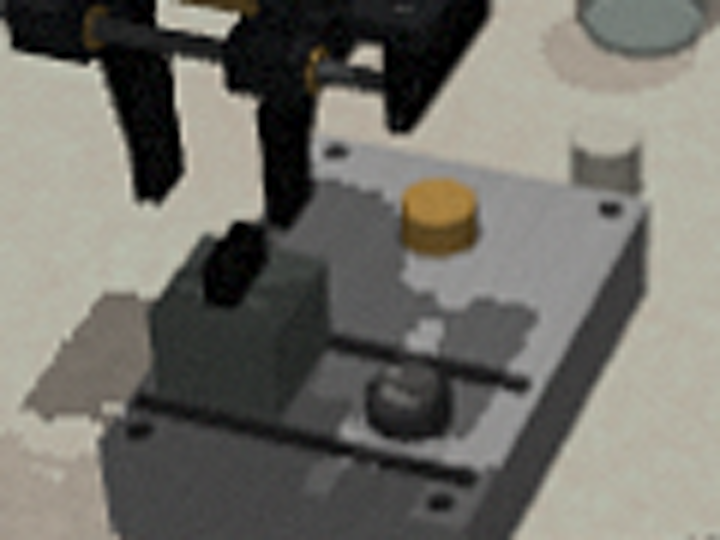

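Call:
{"name": "play_rows", "arguments": {
  "deltas": [
    [0,0,0.4,0,0,0,40],
    [0,0,0.9,0,0,0,40],
    [0,0,1.31,0,0,0,40],
    [0,0,1.31,0,0,0,40],
    [0,0,1.31,0,0,0,20],
    [0,0,1.31,0,0,0,5],
    [0,0,1.31,0,0,0,5],
    [0,0,1.31,0,0,0,5],
    [0,0,1.31,0,0,0,5]
  ]
}}

```text
time_s: 12.25
tcp_pos: [0.6377, -0.1146, 0.0955]
ee_rot: [[-0.108, -0.994, -0.002], [-0.994, 0.108, 0.0], [0.0, 0.002, -1.0]]
wrist_force: [-3.4, 1.3, 2.3]
gripper_width: 0.134
```

Call:
{"name": "play_rows", "arguments": {
  "deltas": [
    [0,0.3,0,0,0,0,5],
    [0,0.7,0,0,0,0,5],
    [0,1.1,0,0,0,0,5],
    [0,1.5,0,0,0,0,5],
    [0,1.9,0,0,0,0,5],
    [0,2.3,0,0,0,0,5],
    [0,2.5,0,0,0,0,5],
    [0,2.6,0,0,0,0,5],
    [0,2.65,0,0,0,0,5],
    [0,2.65,0,0,0,0,5]
  ]
}}

```text
time_s: 13.25
tcp_pos: [0.573, -0.1075, 0.0955]
ee_rot: [[-0.108, -0.994, 0.001], [-0.994, 0.108, -0.0], [0.0, -0.001, -1.0]]
wrist_force: [0.4, 0.4, 2.4]
gripper_width: 0.136
```

It is back at the initial fin position. I'll nudge it slightly to feel the stop.

Call:
{"name": "play_rows", "arguments": {
  "deltas": [
    [0,0.06,0,0,0,0,5],
    [0,0.12,0,0,0,0,5],
    [0,0.12,0,0,0,0,5]
  ]
}}

```text
time_s: 13.55
tcp_pos: [0.5729, -0.1074, 0.0955]
ee_rot: [[-0.107, -0.994, 0.007], [-0.994, 0.107, -0.0], [-0.0, -0.007, -1.0]]
wrist_force: [8.0, -2.2, -1.3]
gripper_width: 0.13
```

Call:
{"name": "play_rows", "arguments": {
  "deltas": [
    [0,-0.06,0,0,0,0,5],
    [0,-0.06,0,0,0,0,40],
    [0,-0.06,0,0,0,0,40],
    [0,-0.06,0,0,0,0,40],
    [0,-0.06,-0.6,0,0,0,40],
    [0,-0.06,-1.4,0,0,0,40],
    [0,-0.06,-2.2,0,0,0,50],
    [0,-0.06,-2.2,0,0,0,60],
    [0,-0.06,-2.2,0,0,0,60]
  ]
}}

```text
time_s: 14.45
tcp_pos: [0.5703, -0.1073, 0.1497]
ee_rot: [[-0.108, -0.994, -0.001], [-0.994, 0.108, 0.001], [-0.0, 0.001, -1.0]]
wrist_force: [0.6, -0.6, -0.7]
gripper_width: 0.635
```

```bash
python3 - <<'E'
from h import *
S=cap("side","side9");T=cap("top","top9")
cv2.imwrite("pics/c9.png",np.vstack([cv2.resize(T["pixels"][135:235,320:470,::-1],(450,300),interpolation=2),cv2.resize(S["pixels"][150:250,200:350,::-1],(450,300),interpolation=2)]))
off=np.array([.0012,.0]) # shift seen at fin
w=np.array([.5898,-.2156])+off
go(w[0],w[1],.15,PSI)
for z in(.06,.0515,.045): print(z,proj(T,[*w,z]),proj(S,[*w,z]))
E
```

```text
t 14.55 p [ 0.5699 -0.1073  0.1488] F [-0.52  0.42  0.29] w 58.4 j [  5.3  21.4 -11.9  -0.  -56.9 -11.5]
  shift units [ 4.214 -1.307 -0.051]
  turn units [ 0.037 -0.001 -0.001]
0.06 [[429.04152263 178.25179073]] [[293.04084799 182.88601587]]
0.0515 [[427.94180271 179.9497221 ]] [[293.17132233 185.85775474]]
0.045 [[427.11553333 181.22516145]] [[293.27043595 188.11106332]]
```

View pics/c9.png

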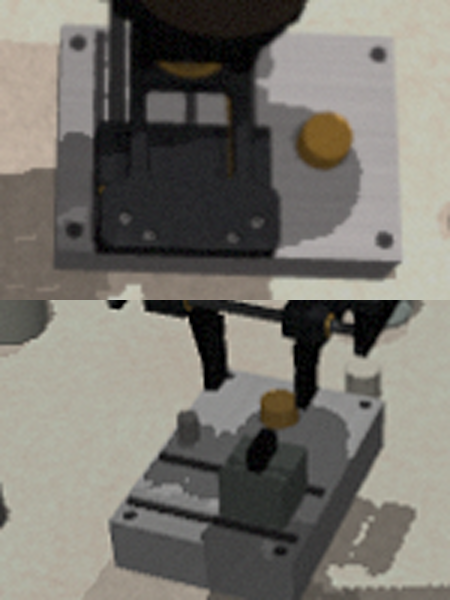

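The cover is against its closed stop: 8 N with no motion. The plug's top is at top (429,181) and side (293,182).

```bash
python3 - <<'E'
from h import *
S=cap("side");T=cap("top")
print(tri([(T,np.array([428.8,180.5])),(S,np.array([293.3,182.6]))]))
for c in("top","side"):
    print([(round(k["score"],2),np.round(k["centre"],4)) for k in r.spot_in(c,"specimen_mid")])
go(.5905,-.2165,.11,PSI)
E
```

```text
(array([ 0.58783192, -0.21431232,  0.0612738 ]), array([-0.07603553, -0.72937929,  0.90919936,  0.34910959]))
[(0.74, array([ 0.5433, -0.3052,  0.0305]))]
[(0.5, array([ 0.5894, -0.2129,  0.061 ])), (0.5, array([ 0.5476, -0.3049,  0.0257])), (0.43, array([0.552 , 0.2054, 0.0486]))]
t 14.75 p [ 0.5707 -0.1074  0.1493] F [ 0.46 -0.56  0.68] w 59.7 j [  5.3  21.4 -11.8  -0.  -56.9 -11.5]
  shift units [ 4.252 -1.263  1.569]
  turn units [ 0.022 -0.003  0.002]
```

Call:
{"name": "play_rows", "arguments": {
  "deltas": [
    [0.4,-0.1,-0.2,0,0,0,60],
    [1.2,-0.4,-0.2,0,0,0,60],
    [2.0,-0.6,-0.2,0,0,0,60],
    [2.8,-0.8,-0.2,0,0,0,60],
    [3.6,-1.1,-0.2,0,0,0,60],
    [4.1,-1.2,0,0,0,0,60],
    [4.22,-1.26,0.8,0,0,0,60],
    [4.22,-1.26,1.6,0,0,0,60],
    [4.22,-1.26,2.2,0,0,0,60],
    [4.22,-1.26,2.2,0,0,0,60],
    [4.22,-1.26,2.2,0,0,0,60]
  ]
}}

```text
time_s: 15.85
tcp_pos: [0.5912, -0.216, 0.0952]
ee_rot: [[-0.108, -0.994, -0.0], [-0.994, 0.108, -0.0], [0.0, 0.0, -1.0]]
wrist_force: [0.4, 0.1, -0.1]
gripper_width: 0.69
```

```bash
python3 - <<'E'
from h import *
S=cap("side","side10");T=cap("top","top10")
cv2.imwrite("pics/c10.png",np.vstack([cv2.resize(T["pixels"][135:235,340:490,::-1],(450,300),interpolation=2),cv2.resize(S["pixels"][130:230,220:370,::-1],(450,300),interpolation=2)]))
go(.5905,-.2155,.048,PSI)
E
```

```text
t 15.95 p [ 0.5919 -0.2159  0.0963] F [-0.18 -0.37  0.46] w 60.0 j [ -5.3  28.7  -8.2   0.  -53.   -0.9]
  shift units [-0.009  0.061  1.931]
  turn units [-0.023 -0.003  0.007]
```

View pics/c10.png

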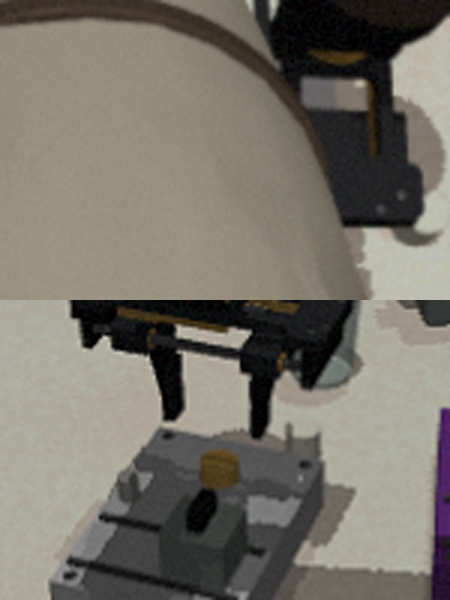

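Call:
{"name": "play_rows", "arguments": {
  "deltas": [
    [0,0,0.4,0,0,0,60],
    [0,0,0.9,0,0,0,60],
    [0,0,1.4,0,0,0,60],
    [0,0,1.75,0,0,0,60],
    [0,0,1.92,0,0,0,60],
    [0,0,1.92,0,0,0,60]
  ]
}}

```text
time_s: 16.55
tcp_pos: [0.5909, -0.2157, 0.0465]
ee_rot: [[-0.108, -0.994, -0.001], [-0.994, 0.108, -0.0], [0.0, 0.001, -1.0]]
wrist_force: [0.6, -0.2, -1.2]
gripper_width: 0.687
```

Call:
{"name": "play_rows", "arguments": {
  "deltas": [
    [0,0,0,0,0,0,35],
    [0,0,0,0,0,0,25],
    [0,0,0,0,0,0,25],
    [0,0,0,0,0,0,22],
    [0,0,0,0,0,0,22]
  ]
}}

```text
time_s: 17.05
tcp_pos: [0.5912, -0.2157, 0.0473]
ee_rot: [[-0.108, -0.994, 0.0], [-0.994, 0.108, -0.0], [-0.0, -0.0, -1.0]]
wrist_force: [0.3, 0.4, 0.2]
gripper_width: 0.324
```

```bash
python3 - <<'E'
from h import *
S=cap("side","side11")
cv2.imwrite("pics/c11.png",cv2.resize(S["pixels"][130:230,220:370,::-1],(600,400),interpolation=2))
go(.5905,-.2155,.048,PSI)
E
```

```text
t 17.1 p [ 0.5912 -0.2157  0.0473] F [ 0.14 -0.82  0.76] w 27.7 j [ -5.3  31.9 -10.8   0.  -47.2  -0.9]
  shift units [-0.003  0.029 -0.027]
  turn units [-0.004  0.     0.004]
```

View pics/c11.png

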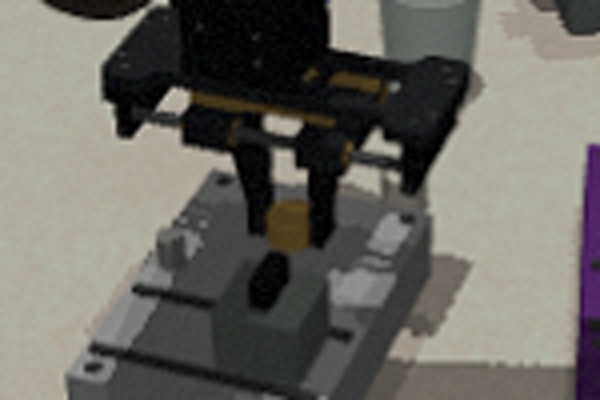

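Call:
{"name": "play_rows", "arguments": {
  "deltas": [
    [0,0,0,0,0,0,22]
  ]
}}

```text
time_s: 17.2
tcp_pos: [0.5912, -0.2157, 0.0473]
ee_rot: [[-0.108, -0.994, 0.0], [-0.994, 0.108, -0.0], [0.0, -0.0, -1.0]]
wrist_force: [-0.4, 0.2, 0.5]
gripper_width: 0.322
```

```bash
python3 - <<'E'
from h import *
S=cap("side","side12");T=cap("top","top12")
cv2.imwrite("pics/c12.png",np.hstack([cv2.resize(T["pixels"][150:220,390:460,::-1],(400,400),interpolation=2),cv2.resize(S["pixels"][160:210,265:315,::-1],(400,400),interpolation=2)]))
print(r.sense()["gripper_width"]*87, r.sense()["wrist_force"])
print(proj(S,[[.5912,-.2157,.06],[.5912,-.2157,.045]]))
E
```

```text
28.093927035465967 [-0.1290347  -0.19482915  0.62952871]
[[292.96816232 182.8490462 ]
 [293.19834516 188.07390471]]
```

View pics/c12.png

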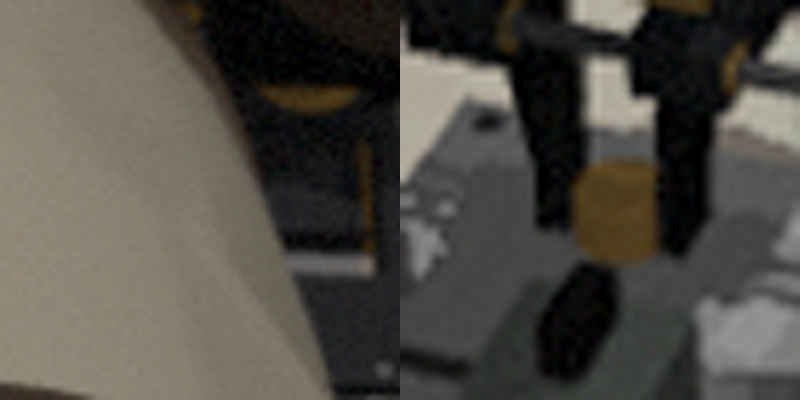

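The width is steady at about 28 mm and the plug hasn't moved. I'll lift slightly and verify.

Call:
{"name": "play_rows", "arguments": {
  "deltas": [
    [0,0,-0.2,0,0,0,22],
    [0,0,-0.5,0,0,0,22],
    [0,0,-0.9,0,0,0,22],
    [0,0,-1.4,0,0,0,22],
    [0,0,-1.9,0,0,0,22],
    [0,0,-2.4,0,0,0,22],
    [0,0,-2.4,0,0,0,22],
    [0,0,-2.4,0,0,0,22]
  ]
}}

```text
time_s: 18.1
tcp_pos: [0.5911, -0.2156, 0.1076]
ee_rot: [[-0.108, -0.994, 0.001], [-0.994, 0.108, 0.0], [-0.0, -0.001, -1.0]]
wrist_force: [-0.1, -0.4, -0.7]
gripper_width: 0.32
```

```bash
python3 - <<'E'
from h import *
S=cap("side","side13")
cv2.imwrite("pics/c13.png",cv2.resize(S["pixels"][130:210,240:340,::-1],(750,600),interpolation=2))
print(r.sense()["gripper_width"]*87, r.sense()["wrist_force"],r.sense()["moment"])
go(.5912,-.2157,.2,PSI)
E
```

```text
27.649695253033475 [-0.26879171 -0.19054823 -2.04663663] [0.0380113  0.10751371 0.00120494]
t 18.15 p [ 0.5907 -0.2155  0.1069] F [-0.27 -0.19 -2.05] w 27.6 j [ -5.3  28.   -7.6  -0.  -54.4  -0.9]
  shift units [ 0.004 -0.018 -3.724]
  turn units [0.008 0.004 0.001]
```

View pics/c13.png

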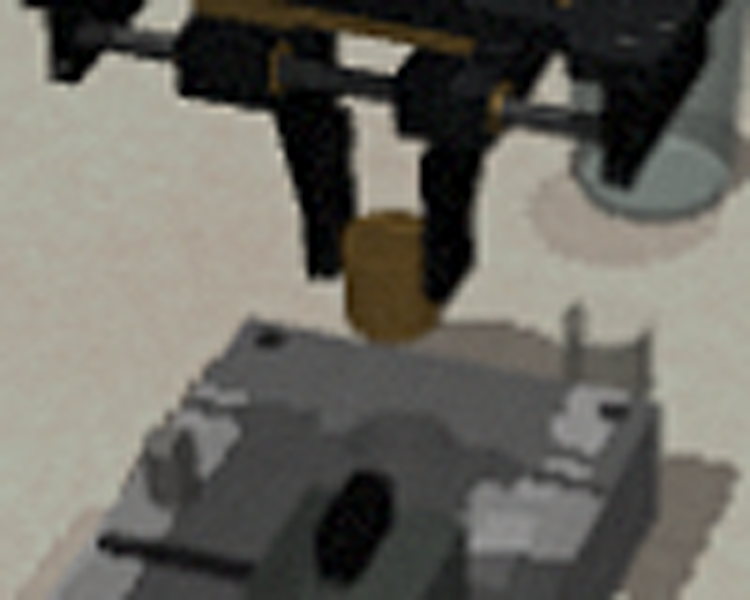

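The plug is held upright, and its weight shows on the wrist. I'll raise it and carry it to above the pan.

```bash
python3 - <<'E'
from h import *
go(.588,.176,.2,PSI)
E
```

```text
t 18.15 p [ 0.5907 -0.2155  0.1069] F [-0.27 -0.19 -2.05] w 27.6 j [ -5.3  28.   -7.6  -0.  -54.4  -0.9]
  shift units [-15.558   1.804  -3.717]
  turn units [0.008 0.004 0.001]
```

Call:
{"name": "play_rows", "arguments": {
  "deltas": [
    [0,0,-0.4,0,0,0,22],
    [0,0,-1.2,0,0,0,22],
    [0,0,-2.2,0,0,0,22],
    [0,0,-3.2,0,0,0,22],
    [0,0,-3.7,0,0,0,22],
    [0,0,-3.7,0,0,0,22]
  ]
}}

```text
time_s: 18.75
tcp_pos: [0.5921, -0.2159, 0.2018]
ee_rot: [[-0.108, -0.994, 0.004], [-0.994, 0.108, -0.001], [0.0, -0.004, -1.0]]
wrist_force: [-0.3, 0.1, -2.1]
gripper_width: 0.323
```

Call:
{"name": "play_rows", "arguments": {
  "deltas": [
    [-0.4,0.05,0,0,0,0,22],
    [-1.1,0.13,0,0,0,0,22],
    [-2.1,0.24,0,0,0,0,22],
    [-3.3,0.38,0,0,0,0,22],
    [-4.5,0.52,0,0,0,0,22],
    [-5.7,0.66,0,0,0,0,22],
    [-6.9,0.8,0,0,0,0,22],
    [-8.1,0.94,0,0,0,0,22],
    [-9.3,1.08,0,0,0,0,22],
    [-10.5,1.22,0,0,0,0,22],
    [-11.4,1.32,0,0,0,0,22],
    [-12,1.4,0,0,0,0,22]
  ]
}}

```text
time_s: 19.95
tcp_pos: [0.5875, 0.089, 0.1983]
ee_rot: [[-0.106, -0.994, -0.002], [-0.994, 0.106, -0.001], [0.001, 0.002, -1.0]]
wrist_force: [-0.2, -0.1, -1.5]
gripper_width: 0.319
```

```bash
python3 - <<'E'
from h import *
go(.588,.176,.12,PSI)
E
```

```text
t 19.95 p [0.5875 0.089  0.1983] F [-0.22 -0.11 -1.54] w 27.8 j [ 24.2  20.1  -6.   -0.  -64.  -30.2]
  shift units [-3.465  0.339  3.132]
  turn units [ 0.027 -0.009  0.03 ]
```

Call:
{"name": "play_rows", "arguments": {
  "deltas": [
    [-0.6,0.05,0,0,0,0,22],
    [-1.5,0.13,0,0,0,0,22],
    [-2.4,0.22,0,0,0,0,22],
    [-3.1,0.3,0,0,0,0,22],
    [-3.45,0.34,0.4,0,0,0,22],
    [-3.45,0.34,1.2,0,0,0,22],
    [-3.45,0.34,2.1,0,0,0,22],
    [-3.45,0.34,2.9,0,0,0,22],
    [-3.45,0.34,3.1,0,0,0,22],
    [-3.45,0.34,3.1,0,0,0,22]
  ]
}}

```text
time_s: 20.95
tcp_pos: [0.589, 0.1724, 0.1209]
ee_rot: [[-0.108, -0.994, -0.002], [-0.994, 0.108, -0.002], [0.002, 0.002, -1.0]]
wrist_force: [0.2, -0.0, -1.0]
gripper_width: 0.321
```

```bash
python3 - <<'E'
from h import *
go(.588,.176,.088,PSI)
S=cap("side","side14");T=cap("top","top14")
cv2.imwrite("pics/c14.png",np.hstack([cv2.resize(T["pixels"][130:300,130:280,::-1],(397,450),interpolation=2),cv2.resize(S["pixels"][230:400,150:300,::-1],(397,450),interpolation=2)]))
E
```

```text
t 20.95 p [0.589  0.1724 0.1209] F [ 0.15 -0.01 -1.03] w 27.9 j [ 31.4  26.   -8.9   0.  -55.3 -37.6]
  shift units [-0.142  0.052  1.317]
  turn units [ 0.025 -0.021 -0.002]
```

View pics/c14.png

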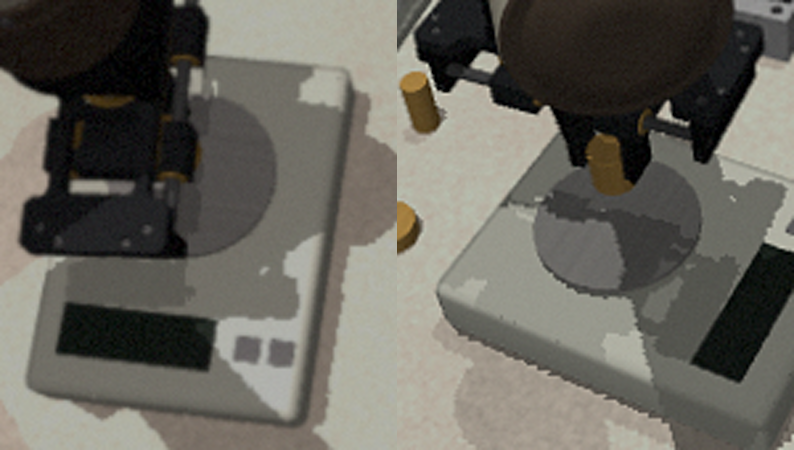

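The plug hangs above the pan, at about (612,190) in the side half. Its drop point falls near the pan's centre at (617,228). I'll descend and then feel for contact.

Call:
{"name": "play_rows", "arguments": {
  "deltas": [
    [0,0,0.3,0,0,0,22],
    [-0.05,0.03,0.7,0,0,0,22],
    [-0.05,0.03,1.0,0,0,0,22],
    [-0.05,0.03,1.2,0,0,0,22],
    [-0.05,0.03,1.3,0,0,0,22],
    [-0.05,0.03,1.3,0,0,0,22]
  ]
}}

```text
time_s: 21.65
tcp_pos: [0.5888, 0.1742, 0.0891]
ee_rot: [[-0.108, -0.994, -0.001], [-0.994, 0.108, -0.0], [0.001, 0.001, -1.0]]
wrist_force: [-0.5, 0.5, -1.8]
gripper_width: 0.321
```

Call:
{"name": "play_rows", "arguments": {
  "deltas": [
    [0,0,0.04,0,0,0,22],
    [0,0,0.08,0,0,0,22],
    [0,0,0.12,0,0,0,22]
  ]
}}

```text
time_s: 21.95
tcp_pos: [0.5891, 0.1744, 0.0869]
ee_rot: [[-0.108, -0.994, 0.001], [-0.994, 0.108, 0.0], [-0.0, -0.001, -1.0]]
wrist_force: [0.0, -1.3, -1.8]
gripper_width: 0.324
```

Call:
{"name": "play_rows", "arguments": {
  "deltas": [
    [0,0,0.03,0,0,0,22],
    [0,0,0.06,0,0,0,22],
    [0,0,0.08,0,0,0,22]
  ]
}}

```text
time_s: 22.25
tcp_pos: [0.5889, 0.1744, 0.0846]
ee_rot: [[-0.108, -0.994, 0.0], [-0.994, 0.108, 0.0], [-0.0, -0.0, -1.0]]
wrist_force: [0.8, 0.6, -1.2]
gripper_width: 0.317
```

Call:
{"name": "play_rows", "arguments": {
  "deltas": [
    [0,0,0.03,0,0,0,22],
    [0,0,0.05,0,0,0,22]
  ]
}}

```text
time_s: 22.45
tcp_pos: [0.5889, 0.1743, 0.0833]
ee_rot: [[-0.108, -0.994, -0.0], [-0.994, 0.108, -0.0], [0.0, 0.0, -1.0]]
wrist_force: [-0.3, 0.1, -2.8]
gripper_width: 0.317
```

Call:
{"name": "play_rows", "arguments": {
  "deltas": [
    [0,0,0.03,0,0,0,22],
    [0,0,0.05,0,0,0,22]
  ]
}}

```text
time_s: 22.65
tcp_pos: [0.5889, 0.1743, 0.0821]
ee_rot: [[-0.108, -0.994, -0.0], [-0.994, 0.108, -0.0], [0.0, 0.0, -1.0]]
wrist_force: [-0.1, -0.5, -2.0]
gripper_width: 0.324
```

Call:
{"name": "play_rows", "arguments": {
  "deltas": [
    [0,0,0.03,0,0,0,22],
    [0,0,0.04,0,0,0,22]
  ]
}}

```text
time_s: 22.85
tcp_pos: [0.589, 0.1743, 0.082]
ee_rot: [[-0.108, -0.994, 0.0], [-0.994, 0.108, -0.0], [0.0, -0.0, -1.0]]
wrist_force: [-2.3, 0.2, 6.5]
gripper_width: 0.322
```

Call:
{"name": "play_rows", "arguments": {
  "deltas": [
    [0,0,0.03,0,0,0,22],
    [0,0,0.04,0,0,0,22]
  ]
}}

```text
time_s: 23.05
tcp_pos: [0.589, 0.1743, 0.0819]
ee_rot: [[-0.107, -0.994, 0.001], [-0.994, 0.107, -0.0], [0.0, -0.001, -1.0]]
wrist_force: [-4.6, -0.7, 9.8]
gripper_width: 0.317
```

Touchdown at z = 0.082, exactly as predicted. I'll relieve the load, open, and retreat upward.

Call:
{"name": "play_rows", "arguments": {
  "deltas": [
    [0,0,-0.06,0,0,0,22],
    [0,0,-0.06,0,0,0,22],
    [0,0,-0.06,0,0,0,31],
    [0,0,-0.06,0,0,0,40],
    [0,0,-0.06,0,0,0,60],
    [0,0,-0.06,0,0,0,60],
    [0,0,-0.06,0,0,0,60],
    [0,0,-0.06,0,0,0,60]
  ]
}}

```text
time_s: 23.85
tcp_pos: [0.5889, 0.1743, 0.0816]
ee_rot: [[-0.108, -0.994, -0.0], [-0.994, 0.108, -0.0], [0.0, 0.0, -1.0]]
wrist_force: [-0.1, -0.1, -0.3]
gripper_width: 0.664
```

Call:
{"name": "play_rows", "arguments": {
  "deltas": [
    [0,0,-0.4,0,0,0,60],
    [0,0,-1.2,0,0,0,60],
    [0,0,-2.2,0,0,0,60],
    [0,0,-3.2,0,0,0,60],
    [0,0,-4.2,0,0,0,60],
    [0.8,0,-5,0,0,0,60],
    [1.8,0,-5,0,0,0,60],
    [2.8,0,-5,0,0,0,60],
    [3.8,0,-5,0,0,0,60],
    [4.8,0,-5,0,0,0,60],
    [5,0,-5,0,0,0,60],
    [5,0,-5,0,0,0,60]
  ]
}}

```text
time_s: 25.05
tcp_pos: [0.5755, 0.0495, 0.2075]
ee_rot: [[-0.109, -0.994, 0.001], [-0.994, 0.109, 0.0], [-0.001, -0.001, -1.0]]
wrist_force: [0.2, -0.3, -0.7]
gripper_width: 0.69
```

```bash
python3 - <<'E'
from h import *
go(.588,.05,.2,PSI)
S=cap("side","side15");T=cap("top","top15")
cv2.imwrite("pics/c15.png",np.hstack([cv2.resize(T["pixels"][130:300,130:280,::-1],(397,450),interpolation=2),cv2.resize(S["pixels"][230:400,150:300,::-1],(397,450),interpolation=2)]))
E
```

```text
t 25.05 p [0.5755 0.0495 0.2075] F [ 0.2  -0.28 -0.71] w 60.0 j [ 21.   18.1  -7.8   0.  -64.1 -27.2]
  shift units [-0.074 -0.493  0.299]
  turn units [-0.013  0.006 -0.012]
```

View pics/c15.png

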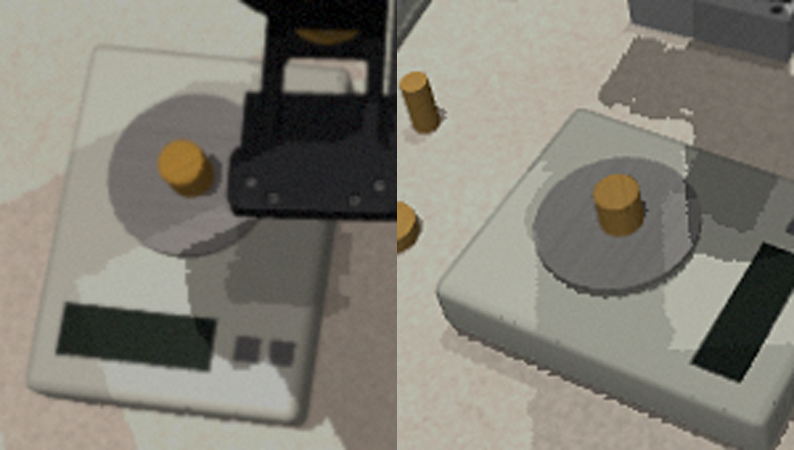

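View pics/side15.png

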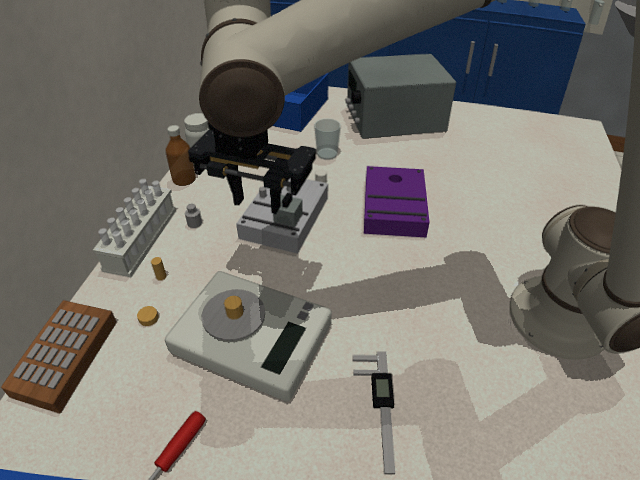

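View pics/top15.png

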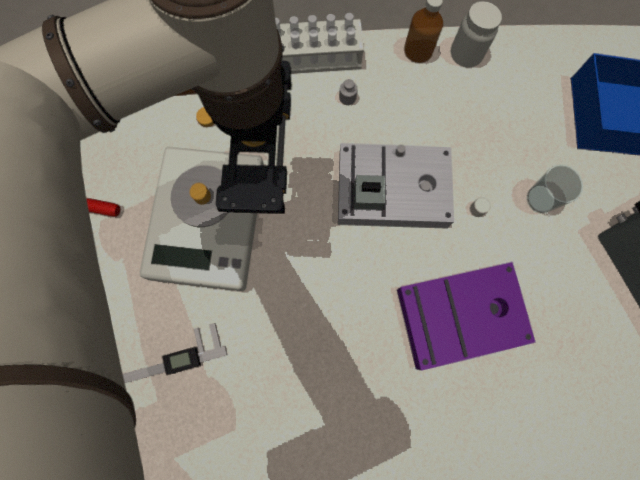

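The plug stands upright on the pan, at top (199,193) and side (233,306). The pan's ellipse centre is (203,196), so the base is within a few mm of it. The cover and fin are back at (371,188), and the dowel and other items haven't moved. The gripper is clear, so I'll settle briefly and hand in.

Call:
{"name": "play_rows", "arguments": {
  "deltas": [
    [0,0,0,0,0,0,60],
    [0,0,0,0,0,0,60],
    [0,0,0,0,0,0,60]
  ]
}}

```text
time_s: 25.45
tcp_pos: [0.5755, 0.0507, 0.2066]
ee_rot: [[-0.107, -0.994, -0.0], [-0.994, 0.107, -0.0], [0.0, 0.0, -1.0]]
wrist_force: [0.1, 1.0, 0.2]
gripper_width: 0.688
```

```bash
python3 - <<'E'
from h import *
T0=cv2.imread("pics/top0.png");T=cap("top","top16")
a=T0[170:212,350:390].astype(int);b=T["pixels"][170:212,350:390,::-1].astype(int);
m=lambda g:np.argwhere(g.max(2)<35).mean(0)
print("fin px before/after",m(a),m(b)); print(r.sense()["wrist_force"]); print(r.finish_job())
E
```

```text
fin px before/after [22.68  20.296] [19.46788991 15.4266055 ]
[-0.23136659 -0.24826997 -0.49331331]
the job is handed in; nothing more can be done
None
```

```bash
python3 - <<'E'
import cv2,numpy as np
f=lambda n:cv2.resize(cv2.imread(f"pics/{n}.png")[165:215,345:395],(390,390),interpolation=cv2.INTER_NEAREST)
cv2.imwrite("pics/cmp.png",np.hstack([f("top0"),f("top16")]))
E
```

```text
(no output)
```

View pics/cmp.png

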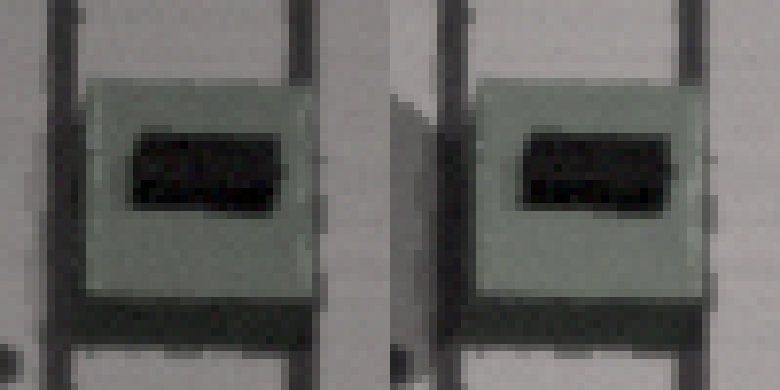

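I did every step and handed the job in at about 25.5 s; no verdict is reported. I slid the cover 65 mm aside and pressed the button to its stop. I then closed the cover, lifted the plug and set it on the pan.

**Last checks**
- **Button:** the force rose from 13 to 18 N while z stayed at 0.061 m, which is the solid stop. The plug was then seen standing proud of the deck.
- **Cover:** a final push of about 8 N against the closed stop moved nothing. The before and after crops show the hood and fin at the same pixels.
- **Plug:** it stands upright on the pan, a few mm from the centre by eye. It touched down at z = 0.082 m as predicted, with about 10 N.
- **Other things:** the dowel and the items visible in the last pictures were unmoved. The gripper was clear of everything.

**What went wrong or disagreed**
- **Release from the open cover:** I commanded another 66 mm of +x travel by mistake. The cover was against its +x stop, so it may have taken an unseen force spike. Afterwards the cover and dowel were still in place.
- **Cameras:** top and side differed by about 3 to 7 mm on the pan and fixture, so I used values in between.
- **Grip width:** it read 28 mm on the 30 mm plug, but the hold stayed firm.
- **Last fin check:** a numeric test of the fin's position differed by 3 to 5 pixels. A new arm shadow on the rail explains it, but I only confirmed that by comparing the crops after handing in.

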